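# Un-nest the brush pots and put each in its size row

### The arm

A 6-joint arm with a two-finger parallel gripper is mounted at the origin on the work surface. World frame = base frame: x ahead of the robot, y to its left, z up, the work surface at z = 0. Lengths are in m, angles in rad, forces in N, time in s.
With the tool pointing down it reaches from about 0.35 to 0.875 m from the base axis. Payload 4.2 kg.
Tool frame: the origin (TCP) lies at the very end of the fingers, on their centre line; the grasp point (between the pads) lies 19 mm behind it; z points along the fingers, y is the direction in which the jaws open and shut (so a half turn about z gives the same grasp; the last joint's range is limited). The gripper opens to 85 mm and grips with 20 to 120 N. Pads are 22 mm wide; open, the fingers measure 114 mm over their backs; the gripper's body (76 mm by 85 mm) begins 54 mm behind the grasp point. The pads swing forward as they close: fully open they stand 13 mm farther back than shut.
Start: joints at [1.472, 0.385, 0.008, 0, -1.194, -0.259], TCP at [0.219, 0.585, 0.231] pointing down, gripper open.
Joint ranges: [-3.14, 3.14], [-1.21, 2.06], [-1.07, 1.41], [-3.16, 2.05], [-2.99, -0.16], [-3.1, 3.1]. Speed limits (rad/s): [2.79, 2.79, 3.14, 3.14, 3.14, 3.14].

### API

Orientations are given as a rotation vector (axis times angle).
In Python, from bench import monitor, capture, camera_model, ticket gives the robot as it stands.
- The arm moves only by the tool arm_command, never from a script. Its argument "targets" is text: rows parted by semicolons, each of 5 numbers parted by spaces: the finger opening in mm, from 0 to 85.4, then the shift along the world's x, y, z in mm, then the turn about the world's z in rad. A call has 1 to 20 rows; each row is the pose to reach, as a shift and turn from the pose commanded when the call began; what a row does not reach only later rows make up. A row lasts 1/8 s, in which the tool goes at most 62.5 mm and 10.7 degrees, less where a joint would pass 70% of its speed; a pose out of reach is approached as far as the arm can. A call with a gripper value outside its range is refused whole. The fingers move at their own pace and stop on an object; the grip force is fixed at half the most. Time passes only in rows, so rows that repeat a pose let the fingers close. It gives the time, the measured TCP pose, the force and the opening at its end, in the units of the state.
- monitor.get_state(): the state, without advancing time (a new reading comes with each control period).
- capture(name): name is "scene" or "top"; returns the picture (480x640x3 uint8, red, green, blue); there is no depth.
- camera_model(name): a dict with "intrinsics" (3x3 intrinsics, pixels), "world_to_cam" (4x4, takes a point from world to camera coordinates). Camera axes: x right, y up, looking along -z (the intrinsics and any distortion apply to the point x, -y, -z); pixel columns grow to the right and rows downward; lengths in m; the calibration is good to about 2 mm. A picture is of the moment at which its call begins. camera_model takes no time and is no camera call.
- ticket.finish_job(): hands the job in, once; it reports no verdict.
The state is a dict: "time_s": time; "joints": joint angles; "qvel": joint speeds; "joint_efforts": joint torques, N m; "tool_pos": TCP position; "tool_rot": TCP orientation; "ft_force": force on the tool from outside, world axes, zero at the start; "wrist_torque": the same for the moment, N m; "gripper_width": finger opening in m.
Only numpy, scipy, OpenCV 4.12 (cv2) and the standard library are available. Lean on these libraries where they do the work, as an engineer would, in place of code of your own. Each camera call takes 0.05 s, during which the arm holds its last target.

### The job

Three metal brush pots stand nested one inside the other on the painting bench: take them apart and stand each one upright inside the batten row for its own size, fully between the battens and in front of the pot of the same size already there. Lift the slim and the medium pot out and set them down gently without dropping them, but slide the wide pot along the bench into its row without lifting it. Leave the paint tin and the pots already in the rows where they are.

Things in the scene. Friction and masses are not known exactly. Their poses are not given: they have to be found in the camera images.
- pot_wide_mid (a point): The squat wide pot to sort: plain straight-sided open round grey metal, 94 mm outside diameter, 48 mm high, wall 4, floor 5 thick, about 280 g. Point on its axis half-way up (24 mm from underside and rim); z towards the mouth. Stands on the bench holding the others nested in it; too wide to take across, but can be pushed, or drawn along by closed fingers against the inside of its wall.
- pot_mid_mid (a point): The medium pot to sort: plain straight-sided open round grey metal, 64 mm outside diameter, 95 mm high, wall 4, floor 5 thick, about 150 g. Point on its axis half-way up (47.5 mm from underside and rim); z towards the mouth. Starts loose in the wide pot, on its floor (up to 11 mm play all round), rim 52 mm above the wide rim.
- pot_slim_mid (a point): The tall slim pot to sort: plain straight-sided open round grey metal, 44 mm outside diameter, 128 mm high, wall 4, floor 5 thick, about 100 g. Point on its axis half-way up (64 mm from underside and rim); z towards the mouth. Starts loose in the medium pot, on its floor (up to 6 mm play all round), rim 38 mm above the medium rim.
- row_wide_mid (a point): Row for squat wide pots: two wooden battens fixed on the bench, 260 mm long, 12 wide, 16 high, 112 apart inside, a cross batten closing the far end; bare bench between. Point on the bench in the row's middle; x along the row to the closed end, y across, z up; open end (x = -130 mm) towards the robot. The three rows lie side by side in any order.
- kept_wide_mid (a point): Bystander: a second squat wide pot, same shape and size as pot_wide, standing in the closed half of its row, about 70 mm beyond the row's middle. The point is on its axis half-way up.
- row_mid_mid (a point): Row for medium pots: two wooden battens fixed on the bench, 260 mm long, 12 wide, 16 high, 80 apart inside, a cross batten closing the far end; bare bench between. Point on the bench in the row's middle; x along the row to the closed end, y across, z up; open end (x = -130 mm) towards the robot. The three rows lie side by side in any order.
- kept_mid_mid (a point): Bystander: a second medium pot, same shape and size as pot_mid, standing in the closed half of its row, about 70 mm beyond the row's middle. The point is on its axis half-way up.
- row_slim_mid (a point): Row for tall slim pots: two wooden battens fixed on the bench, 260 mm long, 12 wide, 16 high, 58 apart inside, a cross batten closing the far end; bare bench between. Point on the bench in the row's middle; x along the row to the closed end, y across, z up; open end (x = -130 mm) towards the robot. The three rows lie side by side in any order.
- kept_slim_mid (a point): Bystander: a second tall slim pot, same shape and size as pot_slim, standing in the closed half of its row, about 70 mm beyond the row's middle. The point is on its axis half-way up.
- tin: Bystander: a closed paint tin, 90 mm diameter, 110 mm high, about 0.8 kg, standing on the bench on the opposite side from the nested pots. Origin at the centre of its underside.
There are look-alikes about, which are no part of the job. Leave any blue look-alike of the part that bears pot_slim_mid alone. What is shaped like the part that bears kept_wide_mid but orange is not meant.

How it is judged:
By the outcome, as a careful person would: the job done as asked, in the order asked, and still so for the second after the job is handed in, with the robot touching nothing.
It also fails if it takes over 72 s, if anything falls off the work surface, if the arm or the gripper's body presses on something with over 40 N, if the wrist force passes 120 N, or if a joint passes its speed limit or range.

## Working session

There is one attempt and no reset: what is moved stays moved. The work goes in short steps, Python scripts to look and compute and a tool call to move; the robot and the scene stay as the last step left them, time stands still between calls to the robot, and variables do not carry over. Pictures are saved under pics/ and viewed, and the job is handed in when it is done.

Besides the shell and the picture viewer there is one more tool, called after "Emit:" in YAML: its name, and indented under it one key for each argument. arm_command: Moves the arm, as the interface text tells. Its arguments: {"type":"object","properties":{"targets":{"type":"string"}},"required":["targets"]}

```bash
ls; mkdir -p pics
python3 - <<'E'
from bench import monitor, capture, camera_model, ticket
import cv2
for n in("scene","top"):
    im=capture(n); cv2.imwrite(f"pics/{n}0.png",im[:,:,::-1])
    m=camera_model(n);print(n,m)
s=monitor.get_state();print(s)
E
```

```text
pics
scene {'intrinsics': array([[555.2766447 ,   0.        , 317.69836941],
       [  0.        , 555.2766447 , 241.5703291 ],
       [  0.        ,   0.        ,   1.        ]]), 'world_to_cam': array([[-0.6083329 ,  0.7935033 , -0.01684054,  0.36386506],
       [-0.56296237, -0.41643947,  0.71389883,  0.23974337],
       [ 0.55946801,  0.44376873,  0.70004633, -1.59510009],
       [ 0.        ,  0.        ,  0.        ,  1.        ]])}
top {'intrinsics': array([[564.57626518,   0.        , 315.80841826],
       [  0.        , 564.57626518, 234.25544338],
       [  0.        ,   0.        ,   1.        ]]), 'world_to_cam': array([[-0.01280901, -0.99986697,  0.01009859, -0.03815058],
       [ 0.99360262, -0.01159417,  0.1123361 , -0.5643093 ],
       [-0.11220407,  0.0114729 ,  0.99361895, -1.4076158 ],
       [ 0.        ,  0.        ,  0.        ,  1.        ]])}
{'time_s': 0.1, 'joints': array([ 1.47162185e+00,  3.85458995e-01,  6.75689248e-03, -4.42545088e-04,
       -1.19400338e+00, -2.58611169e-01]), 'qvel': array([-0.00061653, -0.00020963,  0.00272124,  0.0017748 , -0.00018847,
       -0.00010627]), 'joint_efforts': array([-3.65522274e-04, -3.93321240e+01,  1.88929045e+01,  4.19791505e+00,
       -2.61735666e-03,  4.38426468e-06]), 'tool_pos': array([0.21866765, 0.58493614, 0.23034014]), 'tool_rot': array([ 3.08950636e+00, -5.58923216e-01, -4.05023955e-04]), 'ft_force': array([ 0.00818974, -0.09779835, -0.53147302]), 'wrist_torque': array([-0.02281178, -0.0459797 , -0.03351204]), 'gripper_width': 0.0855030170462592}
```

View pics/scene0.png

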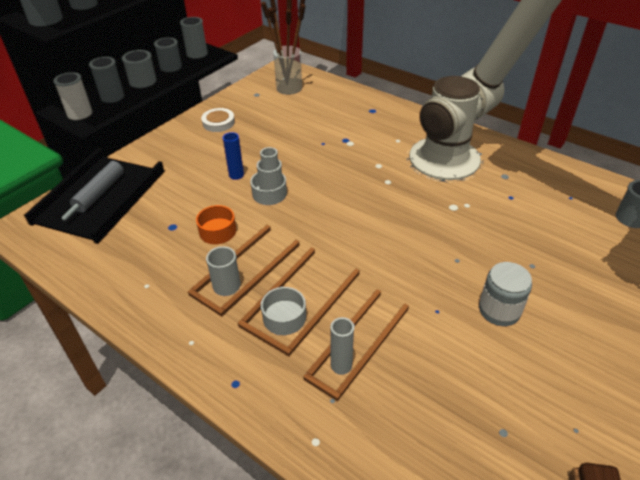

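View pics/top0.png

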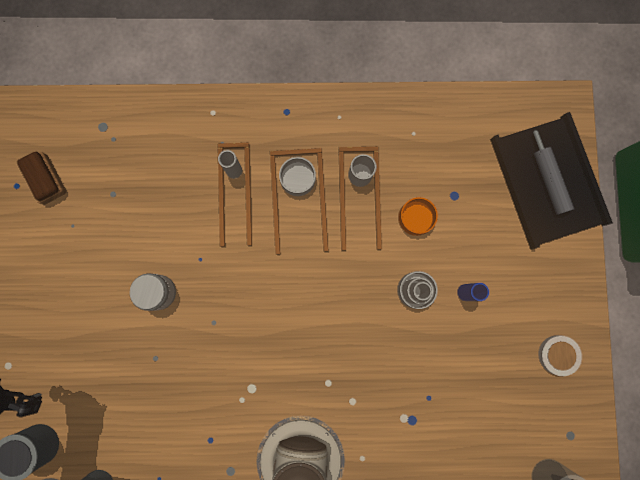

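The scene view shows the nested stack at (268,178), with a blue slim look-alike at (233,157) and an orange wide one at (216,224). The rows from left to right are medium, wide and slim. In the top view the stack is at (418,291), and the rows are slim (235,195), wide (300,200) and medium (360,198). The tin is at (150,292).

Could be mistaken for the target (top pixels): the grey nested stack (418,291) is what I want. The others are the blue slim pot (474,292), the orange pot (418,217), the kept pots (228,160), (298,176) and (363,168), and the tin (150,292).

```bash
cat > h.py <<'E'
import numpy as np, cv2
from bench import monitor, capture, camera_model, ticket
def ray(n,u,v):
    m=camera_model(n);K=m["intrinsics"];T=m["world_to_cam"]
    d=np.linalg.inv(K)@[u,v,1.]; d=np.array([d[0],-d[1],-d[2]])
    R=T[:3,:3];return -R.T@T[:3,3], R.T@d
def onz(n,u,v,z):
    c,d=ray(n,u,v);return c+d*(z-c[2])/d[2]
def proj(n,p):
    m=camera_model(n);q=(m["world_to_cam"]@[*p,1.])[:3];q=m["intrinsics"]@[q[0],-q[1],-q[2]];return q[:2]/q[2]
def crop(n,c,w,f,name,im=None):
    im=capture(n) if im is None else im
    x,y=c;a=im[max(0,y-w):y+w,max(0,x-w):x+w];cv2.imwrite(f"pics/{name}.png",cv2.resize(a,None,fx=f,fy=f,interpolation=cv2.INTER_CUBIC)[:,:,::-1])
E
python3 - <<'E'
from h import *
t=cv2.imread("pics/top0.png")[:,:,::-1];s=cv2.imread("pics/scene0.png")[:,:,::-1]
a=t[255:325,380:500];b=s[120:220,210:310]
A=cv2.resize(a,(800,467),interpolation=cv2.INTER_CUBIC);cv2.imwrite("pics/c1.png",A[:,:,::-1])
cv2.imwrite("pics/c2.png",cv2.resize(b,(600,600),interpolation=cv2.INTER_CUBIC)[:,:,::-1])
c=t[135:260,210:390];cv2.imwrite("pics/c3.png",cv2.resize(c,(792,550),interpolation=cv2.INTER_CUBIC)[:,:,::-1])
E
```

```text
(no output)
```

View pics/c1.png

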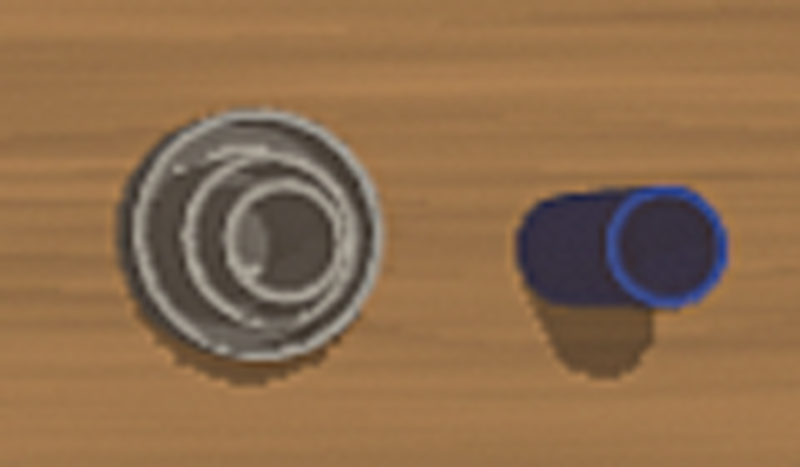

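View pics/c2.png

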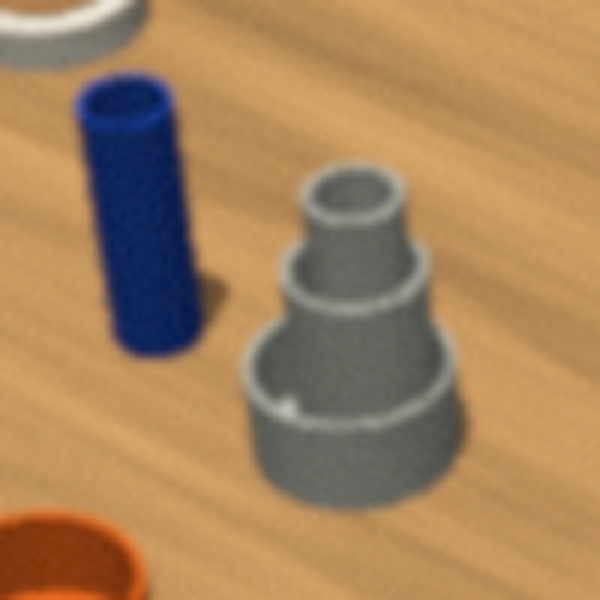

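View pics/c3.png

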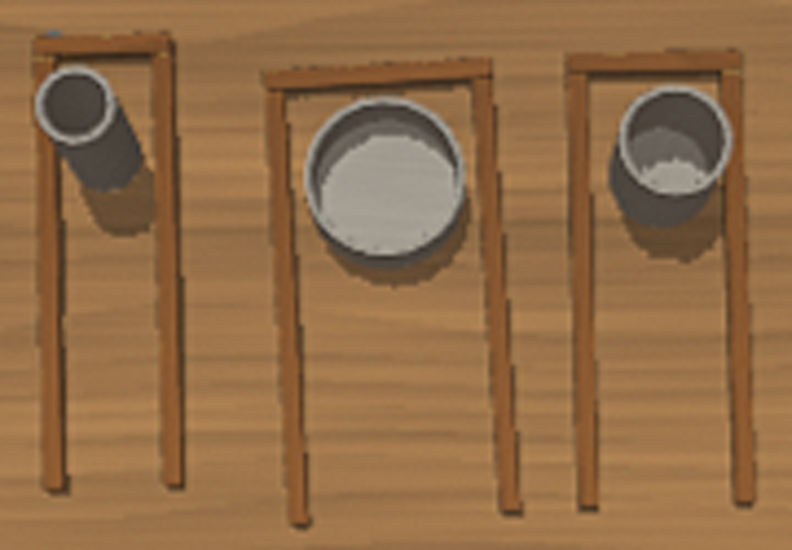

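The crops confirm the choice. The grey stack has its wide rim centred at about (418.5,290), the medium rim at (420.5,290.5) and the slim rim at (423,291). The blue pot stands separately, about 55 px to the right. Next I convert the rims and rows to world positions.

```bash
cat > m.py <<'E'
from h import *
def P(cx,cy,ox,oy,f,z): return onz("top",ox+(cx+.5)/f-.5,oy+(cy+.5)/f-.5,z)
q=lambda cx,cy,z:P(cx,cy,380,255,800/120,z)
def rim(l,r,t,b,z,fn):
    c=fn((l+r)/2,(t+b)/2,z);d1=np.linalg.norm(fn(l,(t+b)/2,z)-fn(r,(t+b)/2,z));d2=np.linalg.norm(fn((l+r)/2,t,z)-fn((l+r)/2,b,z));print(np.round(c*1000,1),"diam",np.round([d1*1000,d2*1000],1))
for n,a in dict(wide=(132,382,107,360,.048),mid=(183,360,147,327,.1),slim=(226,347,178,301,.138),blue=(607,726,185,309,.128)).items(): print(n,end=' ');rim(*a,q)
q=lambda cx,cy,z:P(cx,cy,210,135,4.4,z)
for n,a in dict(kwide=(306,464,97,258,.048),kmid=(619,731,87,195,.095),kslim=(36,113,67,144,.128)).items(): print(n,end=' ');rim(*a,q)
# rows: batten top surface inner/outer at open ends & closed ends (z=.016), centre lines of battens
for n,pts in dict(slim=[(43,60),(163,55),(55,488),(175,486)],wide=[(276,90),(482,82),(300,522),(511,511)],mid=[(577,74),(731,68),(589,507),(744,502)]).items():
    w=[q(*p,.016)[:2]*1000 for p in pts]
    print(n,[np.round(x).tolist() for x in w],'gap',np.linalg.norm(w[0]-w[1]).round(),np.linalg.norm(w[2]-w[3]).round(),'yaw',np.round([np.arctan2(*(w[0]-w[2])[::-1]),np.arctan2(*(w[1]-w[3])[::-1])],3),'openmid',np.round((w[2]+w[3])/2),'closemid',np.round((w[0]+w[1])/2))
E
python3 m.py
python3 - <<'E'
from h import *
for p in [(212,0.2),]: pass
# scene cross-check from c2 crop (scale 6, off 210,120)
for n,l,r,t,b,z in [("slim",301,405,161,224,.138),("mid",281,431,230,315,.1),("wide",243,460,305,430,.048)]:
    print(n,np.round(onz("scene",210+(l+r)/12-.4,120+(t+b)/12-.4,z)*1000,1))
E
```

```text
wide [ 419.9 -298.7   48. ] diam [93.9 94.4]
mid [ 417.9 -294.   100. ] diam [64.  64.7]
slim [ 416.5 -291.8  138. ] diam [42.5 43. ]
blue [ 412.3 -428.4  128. ] diam [42.2 43.7]
kwide [714.8   0.9  48. ] diam [91.6 95.1]
kmid [ 723.5 -163.2   95. ] diam [63.  61.9]
kslim [739.1 168.9 128. ] diam [42.1 43.1]
slim [[795.0, 204.0], [798.0, 133.0], [539.0, 196.0], [540.0, 126.0]] gap 71.0 70.0 yaw [0.034 0.028] openmid [539. 161.] closemid [796. 169.]
wide [[776.0, 66.0], [779.0, -57.0], [518.0, 53.0], [523.0, -70.0]] gap 123.0 123.0 yaw [0.05  0.053] openmid [520.  -9.] closemid [777.   5.]
mid [[783.0, -113.0], [786.0, -205.0], [524.0, -116.0], [526.0, -207.0]] gap 92.0 91.0 yaw [0.009 0.005] openmid [ 525. -161.] closemid [ 785. -159.]
slim [ 416.1 -292.7  138. ]
mid [ 420.5 -291.1  100. ]
wide [ 423.3 -296.7   48. ]
```

Both views agree within about 4 mm, and the rim diameters match 94/64/44. The row gaps, measured between batten centre lines, are 71/123/92 mm against the expected 70/124/92. Now I move to above the slim pot with the jaws along world y.

Emit:
arm_command:
  targets: "85 50 -60 20 0.1;85 100 -120 20 0.2;85 140 -170 20 0.3;85 170 -230 20 0.358;85 200 -290 20 0.358;85 220 -350 20 0.358;85 240 -410 20 0.358;85 250 -470 20 0.358;85 250 -530 20 0.358;85 250 -590 20 0.358;85 245 -650 10 0.358;85 235 -710 0 0.358;85 225 -770 -10 0.358;85 210 -820 -20 0.358;85 198 -877 -30 0.358;85 198 -877 -30 0.358;85 198 -877 -30 0.358;85 198 -877 -30 0.358;85 198 -877 -30 0.358;85 198 -877 -30 0.358"

```text
time_s: 2.6
tool_pos: [0.4172, -0.2908, 0.2016]
tool_rot: [3.141, 0.003, 0.001]
ft_force: [-0.1, 0.3, 0.6]
gripper_width: 0.0852
```

Emit:
arm_command:
  targets: "85 0 0 -40 0;85 0 0 -75 0;85 0 0 -90 0;85 0 0 -99 0;85 0 0 -99 0;85 0 0 -99 0;60 0 0 -99 0;52 0 0 -99 0;46 0 0 -99 0;40 0 0 -99 0;36 0 0 -99 0;36 0 0 -99 0;36 0 0 -99 0;36 0 0 -99 0"

```text
time_s: 4.35
tool_pos: [0.4173, -0.2919, 0.1028]
tool_rot: [3.141, 0.001, 0.002]
ft_force: [0.4, -0.7, 5.4]
gripper_width: 0.042
```

Run:
```python
from h import *
s=monitor.get_state();print(s['gripper_width'],s['ft_force'],s['tool_pos'])
crop("scene",(268,170),55,5.4,"g1")
```

```text
0.04197939872504634 [ 0.37893286 -0.71624253  5.4193683 ] [ 0.41729172 -0.2918989   0.10276745]
```

View pics/g1.png

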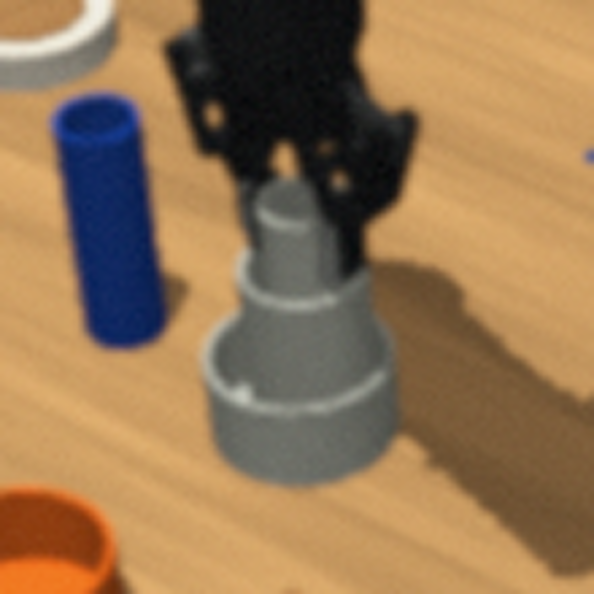

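The slim pot at (290,205) in the crop is gripped between the pads, and the mid and wide pots have not moved. The fingertips may be touching the mid rim, reading about 5 N. I lift gently.

Emit:
arm_command:
  targets: "36 0 0 4 0;36 0 0 8 0;36 0 0 15 0;36 0 0 30 0;36 0 0 50 0;36 0 0 75 0;36 0 0 100 0;36 0 0 118 0;36 0 0 118 0;36 0 0 118 0"

```text
time_s: 5.65
tool_pos: [0.4163, -0.2913, 0.2199]
tool_rot: [-3.141, 0.0, 0.001]
ft_force: [-0.1, -0.0, -1.5]
gripper_width: 0.0421
```

Run:
```python
from h import *
s=monitor.get_state();print(s['gripper_width'],s['ft_force'],s['tool_pos'])
crop("scene",(268,150),75,4,"g2")
```

```text
0.042100851968627624 [-0.13570619 -0.01442457 -1.46845049] [ 0.4163443  -0.29127922  0.21989011]
```

View pics/g2.png

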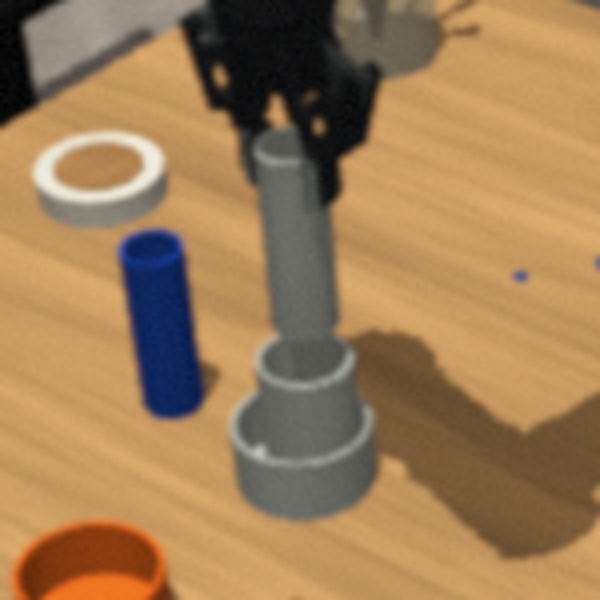

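The slim pot is held upright and clear of the medium pot. I carry it to the slim row.

Emit:
arm_command:
  targets: "36 15 30 5 0;36 35 75 5 0;36 60 125 5 0;36 85 180 5 0;36 110 235 5 0;36 135 290 5 0;36 155 340 5 0;36 175 385 5 0;36 193 420 5 0;36 205 445 0 0;36 210 456 0 0;36 210 456 0 0;36 210 456 0 0;36 210 456 -40 0;36 210 456 -80 0;36 210 456 -100 0;36 210 456 -100 0;36 210 456 -100 0"

```text
time_s: 7.95
tool_pos: [0.6277, 0.1641, 0.122]
tool_rot: [-3.141, 0.0, -0.004]
ft_force: [0.6, 0.9, -0.8]
gripper_width: 0.0424
```

Run:
```python
from h import *
s=monitor.get_state();print(s['gripper_width'],s['ft_force'],s['tool_pos'],s['tool_rot'])
im=capture("scene");p=proj("scene",(.627,.164,.06)).astype(int);print(p)
crop("scene",tuple(p),75,4,"g3",im)
t=capture("top");crop("top",(240,210),65,4.5,"g3t",t)
print(proj("top",(.627,.164,.02)))
```

```text
0.04236029527453196 [ 0.5752707   0.92546723 -0.83994771] [0.62768457 0.16410431 0.12201726] [-3.14081925e+00  2.54246672e-04 -4.05645867e-03]
[372 309]
[234.40737511 211.37143135]
```

View pics/g3.png

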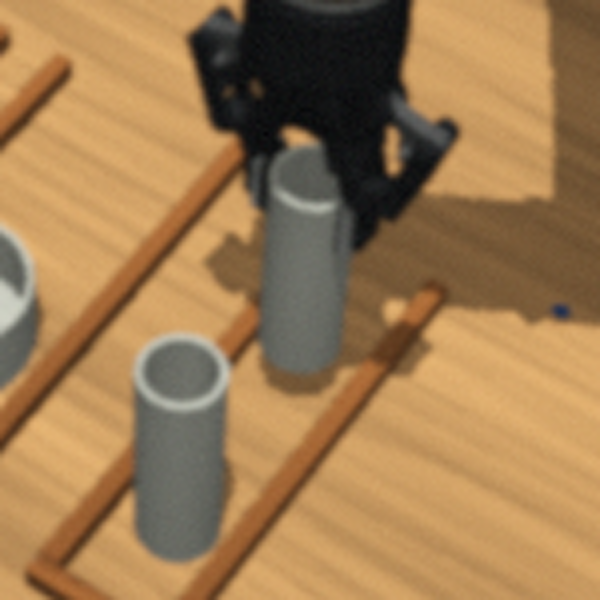

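View pics/g3t.png

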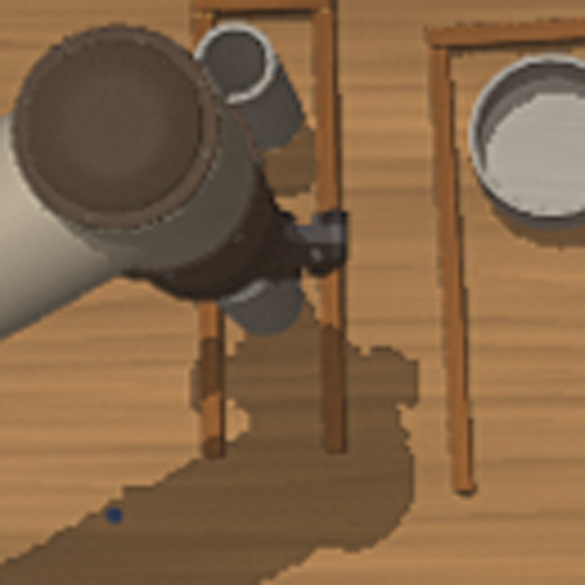

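The slim pot hangs between the battens, in front of the kept one. I lower it.

Emit:
arm_command:
  targets: "36 0 0 -10 0;36 0 0 -19 0;36 0 0 -24 0;36 0 0 -25 0;36 0 0 -26 0;36 0 0 -26 0;36 0 0 -26 0"

```text
time_s: 8.93
tool_pos: [0.627, 0.1645, 0.0946]
tool_rot: [-3.141, -0.0, -0.001]
ft_force: [-0.7, 0.4, -1.6]
gripper_width: 0.0422
```

Emit:
arm_command:
  targets: "36 0 0 -1 0;36 0 0 -1.5 0;36 0 0 -2 0;36 0 0 -2 0;36 0 0 -2 0"

```text
time_s: 9.55
tool_pos: [0.627, 0.1644, 0.0929]
tool_rot: [-3.142, -0.001, -0.001]
ft_force: [-1.3, -0.4, 2.2]
gripper_width: 0.0421
```

Emit:
arm_command:
  targets: "36 0 0 -0.5 0;36 0 0 -1 0;36 0 0 -1 0;36 0 0 -1 0"

```text
time_s: 10.05
tool_pos: [0.6272, 0.1644, 0.0928]
tool_rot: [3.142, 0.001, 0.002]
ft_force: [-1.6, -0.5, 7.0]
gripper_width: 0.0423
```

The pot is on the bench. I release it and rise straight up.

Emit:
arm_command:
  targets: "44 0 0 0.5 0;50 0 0 0.5 0;60 0 0 0.5 0;75 0 0 0.5 0;85 0 0 0.5 0;85 0 0 0.5 0;85 0 0 20 0;85 0 0 60 0;85 0 0 105 0;85 0 0 120 0;85 -40 -60 130 0;85 -70 -120 130 0;85 -100 -180 130 0;85 -120 -240 120 0;85 -140 -300 120 0;85 -165 -360 110 0;85 -190 -410 100 0;85 -208 -457 100 0;85 -208 -457 100 0;85 -208 -457 100 0"

```text
time_s: 12.55
tool_pos: [0.4183, -0.2928, 0.1907]
tool_rot: [-3.141, 0.002, 0.001]
ft_force: [0.5, 0.2, 0.7]
gripper_width: 0.0849
```

Run:
```python
from h import *
s=monitor.get_state();print(s['gripper_width'],s['ft_force'],s['tool_pos'],s['tool_rot'])
im=capture("scene");cv2.imwrite("pics/s4.png",im[:,:,::-1])
t=capture("top");crop("top",(240,190),65,4.5,"g4t",t)
crop("scene",(268,170),55,5.4,"g4",im)
```

```text
0.08490488283538405 [0.48418446 0.21359633 0.71948432] [ 0.41834738 -0.29275054  0.19074054] [-3.14096568e+00  2.10174377e-03  1.43591965e-03]
```

View pics/s4.png

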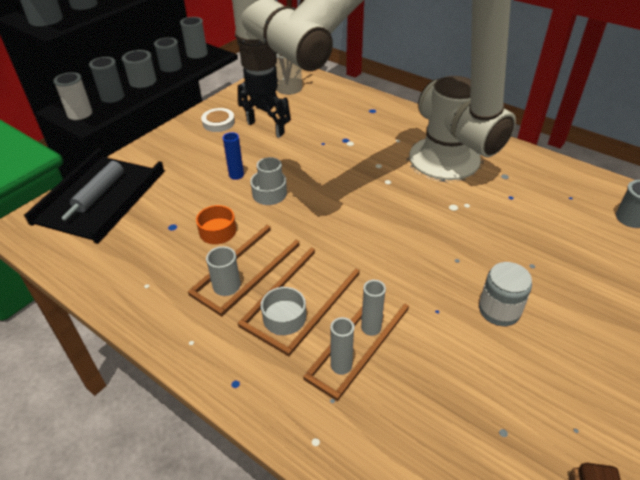

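View pics/g4t.png

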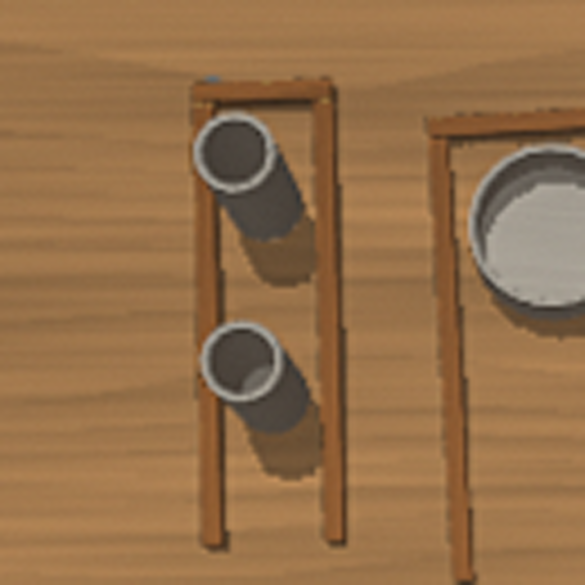

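View pics/g4.png

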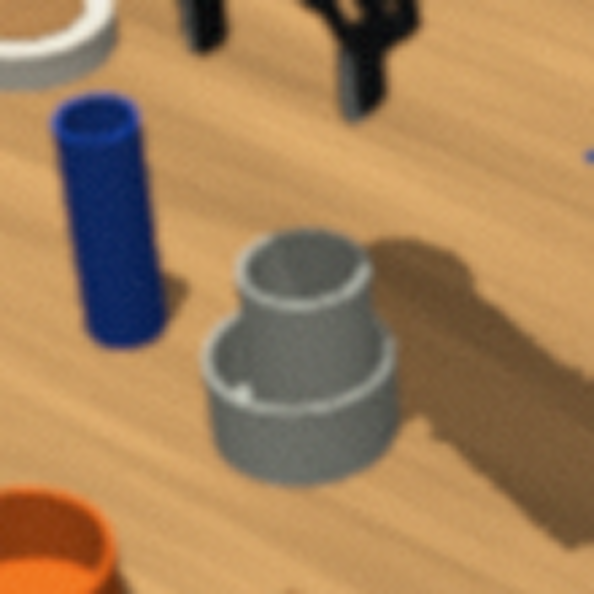

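The slim pot now stands upright between its battens, with its rim at (242,361) in the top crop. The medium pot is still inside the wide one. I check both positions.

Run:
```python
from h import *
f=lambda l,r,t,b,z:np.round(onz("scene",213+(l+r)/10.8-.4,115+(t+b)/10.8-.4,z)*1000,1)
print("mid",f(236,373,229,309,.1),"wide",f(202,396,305,415,.048))
print("slim",np.round(onz("top",175+242/4.5-.4,125+361/4.5-.4,.128)*1000,1))
```

```text
mid [ 418.5 -292.7  100. ] wide [ 425. -296.   48.]
slim [626.2 164.  128. ]
```

Emit:
arm_command:
  targets: "85 0 0 -40 0;85 0 0 -80 0;85 0 0 -110 0;85 0 0 -125 0;85 0 0 -130 0;85 0 0 -130 0;85 0 0 -130 0;78 0 0 -130 0;72 0 0 -130 0;66 0 0 -130 0;60 0 0 -130 0;55 0 0 -130 0;55 0 0 -130 0;55 0 0 -130 0;55 0 0 -130 0"

```text
time_s: 14.52
tool_pos: [0.4195, -0.2931, 0.0622]
tool_rot: [3.141, 0.001, 0.002]
ft_force: [-1.7, -1.0, 5.4]
gripper_width: 0.0618
```

Emit:
arm_command:
  targets: "55 0 0 4 0;55 0 0 8 0;55 0 0 15 0;55 0 0 30 0;55 0 0 50 0;55 0 0 75 0;55 0 0 85 0;55 0 0 85 0;55 0 0 85 0"

```text
time_s: 15.65
tool_pos: [0.4182, -0.2923, 0.1455]
tool_rot: [-3.141, 0.0, 0.002]
ft_force: [-0.2, 0.1, -0.8]
gripper_width: 0.062
```

Run:
```python
from h import *
s=monitor.get_state();print(s['gripper_width'],s['ft_force'],s['tool_pos'])
crop("scene",(268,160),70,4.2,"g5")
```

```text
0.06201624515568914 [-0.16906182  0.11613597 -0.81733581] [ 0.41820394 -0.29227912  0.14549847]
```

View pics/g5.png

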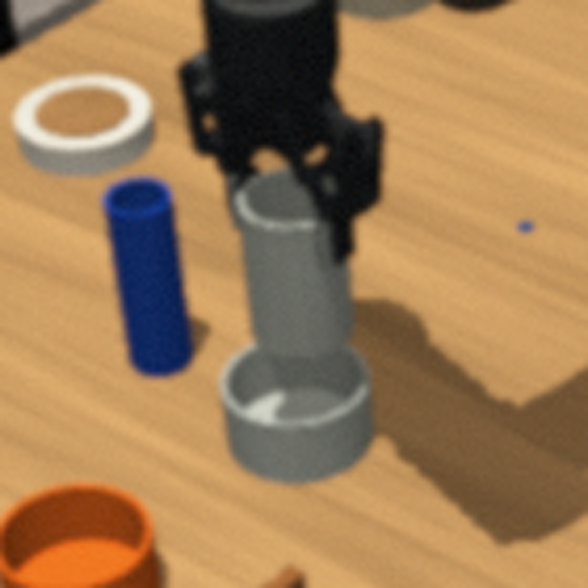

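The medium pot (295,260) is lifted clear and the wide pot stayed in place. I carry it to the medium row.

Emit:
arm_command:
  targets: "55 15 10 5 0;55 40 28 5 0;55 70 49 5 0;55 100 70 5 0;55 130 91 5 0;55 155 108 5 0;55 175 122 2 0;55 187 130 0 0;55 191 133 0 0;55 191 133 0 0;55 191 133 -25 0;55 191 133 -50 0;55 191 133 -62 0;55 191 133 -62 0;55 191 133 -62 0"

```text
time_s: 17.58
tool_pos: [0.6106, -0.1599, 0.0855]
tool_rot: [3.141, 0.0, 0.003]
ft_force: [-0.0, 0.3, -0.4]
gripper_width: 0.062
```

Run:
```python
from h import *
s=monitor.get_state();print(s['gripper_width'],s['ft_force'],s['tool_pos'],s['tool_rot'])
im=capture("scene");p=proj("scene",(.610,-.160,.04)).astype(int)
crop("scene",tuple(p),65,4.5,"g6",im)
t=capture("top");crop("top",(360,210),65,4.5,"g6t",t)
```

```text
0.06200240992806974 [-0.04217378  0.2903502  -0.42648045] [ 0.61055037 -0.15991717  0.08552981] [3.14119845e+00 2.90597934e-04 3.30714120e-03]
```

View pics/g6.png

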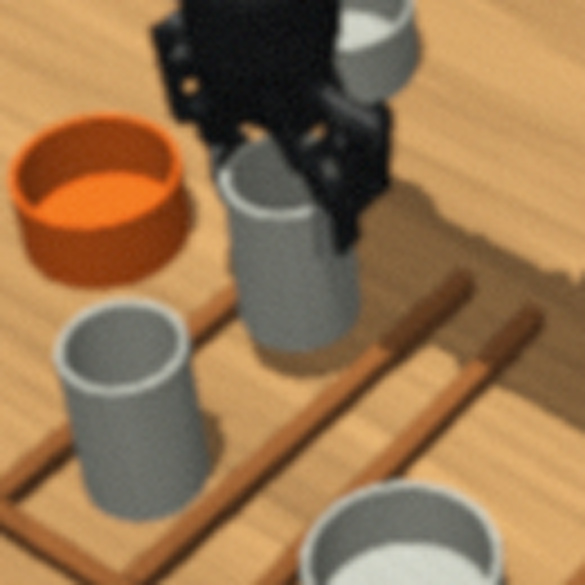

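View pics/g6t.png

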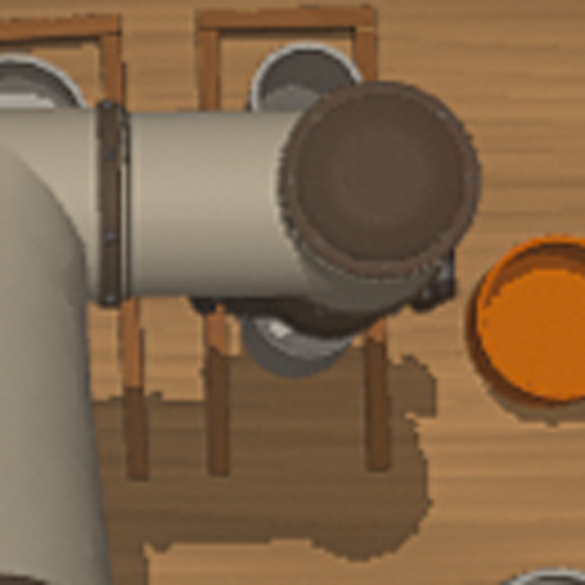

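The medium pot is centred between the battens. In the top crop its base centre is at column 298, and the row middle is at 297. I lower it.

Emit:
arm_command:
  targets: "55 0 0 -10 0;55 0 0 -19 0;55 0 0 -24 0;55 0 0 -25 0;55 0 0 -26 0;55 0 0 -26 0;55 0 0 -26 0"

```text
time_s: 18.55
tool_pos: [0.61, -0.1596, 0.0586]
tool_rot: [3.142, 0.0, 0.001]
ft_force: [0.1, 0.0, -0.8]
gripper_width: 0.0619
```

Emit:
arm_command:
  targets: "55 0 0 -0.7 0;55 0 0 -1.4 0;55 0 0 -2 0;55 0 0 -2.5 0;55 0 0 -2.5 0;55 0 0 -2.5 0"

```text
time_s: 19.3
tool_pos: [0.6101, -0.1596, 0.0572]
tool_rot: [3.141, 0.001, 0.001]
ft_force: [-2.4, 0.9, 6.0]
gripper_width: 0.0617
```

The pot is on the bench. I release it, retreat upwards, and go back above the wide pot with the fingers at 40 mm.

Emit:
arm_command:
  targets: "66 0 0 0.5 0;70 0 0 0.5 0;78 0 0 0.5 0;85 0 0 0.5 0;85 0 0 0.5 0;85 0 0 0.5 0;85 0 0 20 0;85 0 0 60 0;85 0 0 105 0;85 0 0 115 0;60 -30 -20 115 0;40 -60 -45 115 0;40 -90 -70 115 0;40 -120 -90 115 0;40 -150 -110 115 0;40 -180 -130 115 0;40 -188 -137 115 0;40 -188 -137 115 0;40 -188 -137 115 0"

```text
time_s: 21.68
tool_pos: [0.4227, -0.2963, 0.1707]
tool_rot: [3.142, 0.001, 0.0]
ft_force: [-0.4, 0.2, 0.5]
gripper_width: 0.0401
```

Run:
```python
from h import *
s=monitor.get_state();print(s['gripper_width'],s['ft_force'],s['tool_pos'],s['tool_rot'])
im=capture("scene");cv2.imwrite("pics/s7.png",im[:,:,::-1])
crop("scene",(268,170),55,5.4,"g7",im)
t=capture("top");crop("top",(360,190),65,4.5,"g7t",t)
```

```text
0.04011072197930618 [-0.39817105  0.19297274  0.47932971] [ 0.42269015 -0.29628837  0.17065098] [3.14156737e+00 1.42375520e-03 2.44242948e-04]
```

View pics/g7.png

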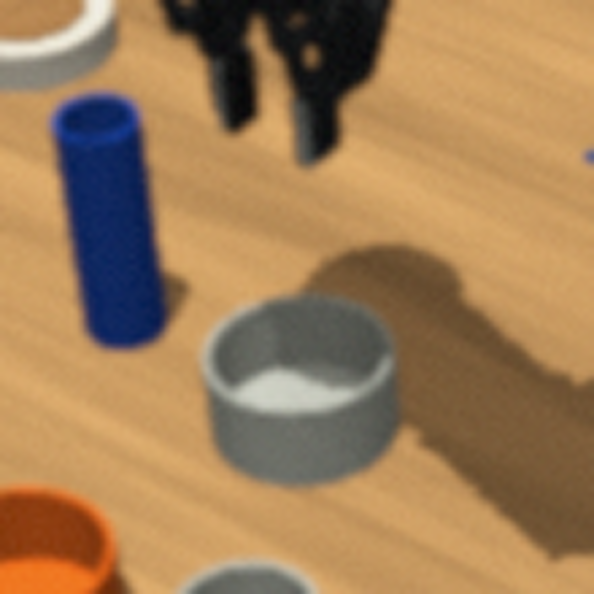

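View pics/g7t.png

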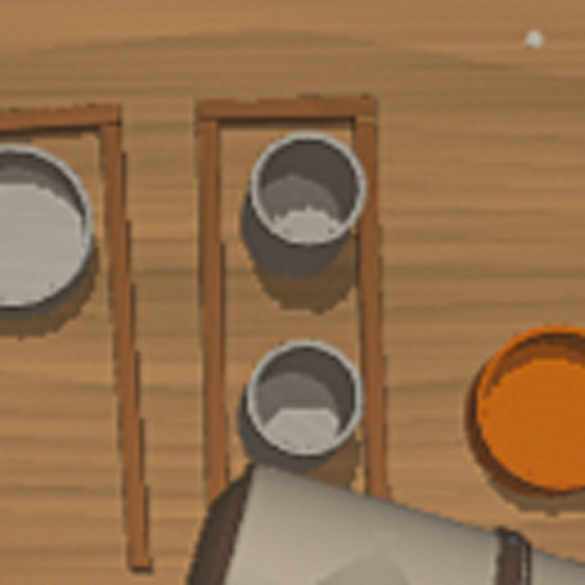

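The medium pot is well placed: rim (305,398) in the top crop, between the battens. The wide pot is at its original spot and empty. I lower the fingers inside it.

Emit:
arm_command:
  targets: "40 0 -1 -40 0;40 0 -1 -80 0;40 0 -1 -115 0;40 0 -1 -135 0.05;40 0 -1 -148 0.05;40 0 -1 -153 0.05;40 0 -1 -153 0.05;40 0 -1 -153 0.05"

```text
time_s: 22.78
tool_pos: [0.4225, -0.2978, 0.0186]
tool_rot: [3.14, 0.079, 0.003]
ft_force: [1.4, 0.1, 0.4]
gripper_width: 0.04
```

Run:
```python
from h import *
s=monitor.get_state();print(s['gripper_width'],s['ft_force'],s['tool_pos'],s['tool_rot'])
im=capture("scene")
crop("scene",(268,170),55,5.4,"g8",im)
f=lambda l,r,t,b,z:np.round(onz("scene",213+(l+r)/10.8-.4,115+(t+b)/10.8-.4,z)*1000,1)
print("wide",f(203,397,294,411,.048))
```

```text
0.040000488609428654 [1.387814   0.09349235 0.38116837] [ 0.4225228  -0.29779614  0.01863095] [3.13989586e+00 7.89030182e-02 2.69514467e-03]
wide [ 420.2 -299.4   48. ]
```

View pics/g8.png

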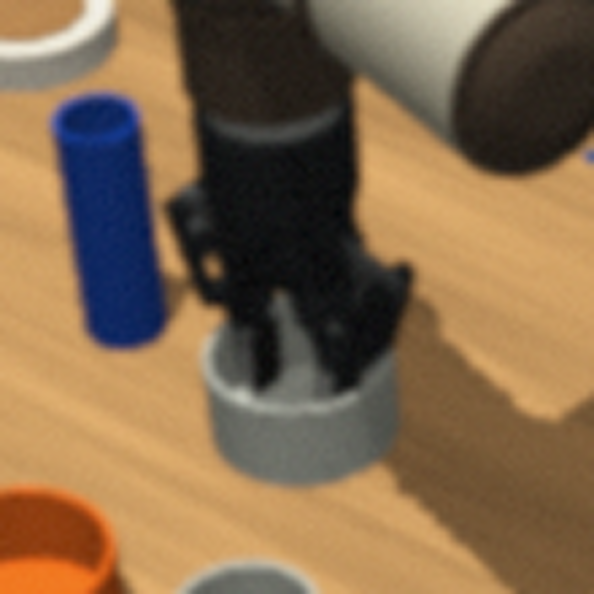

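The fingers are inside the wide pot and nothing is touching. I narrow them and draw the pot along +y.

Emit:
arm_command:
  targets: "15 0 0 0 0;15 0 0 0 0;15 0 0 0 0;15 0 6 0 0;15 0 12 0 0;15 0 17 0 0;15 0 21 0 0;15 0 26 0 0;15 0 33 0 0;15 0 43 0 0;15 0 54 0 0;15 0 66 0 0;15 0 78 0 0;15 0 90 0 0;15 0 102 0 0;15 0 114 0 0;15 0 124 0 0;15 0 131 0 0;15 0 135 0 0;15 0 136 0 0"

```text
time_s: 25.32
tool_pos: [0.4219, -0.1614, 0.0178]
tool_rot: [3.141, 0.079, -0.0]
ft_force: [0.1, -1.9, -0.4]
gripper_width: 0.0151
```

Run:
```python
from h import *
s=monitor.get_state();print(s['gripper_width'],s['ft_force'],s['tool_pos'],s['tool_rot'])
im=capture("scene");p=proj("scene",(.42,-.17,.04)).astype(int);print(p)
crop("scene",tuple(p),55,5.4,"g9",im)
```

```text
0.015062289881005289 [ 0.11030598 -1.9413689  -0.36925531] [ 0.42186014 -0.16143495  0.0178265 ] [ 3.14058235e+00  7.91264295e-02 -4.97165244e-05]
[306 201]
```

View pics/g9.png

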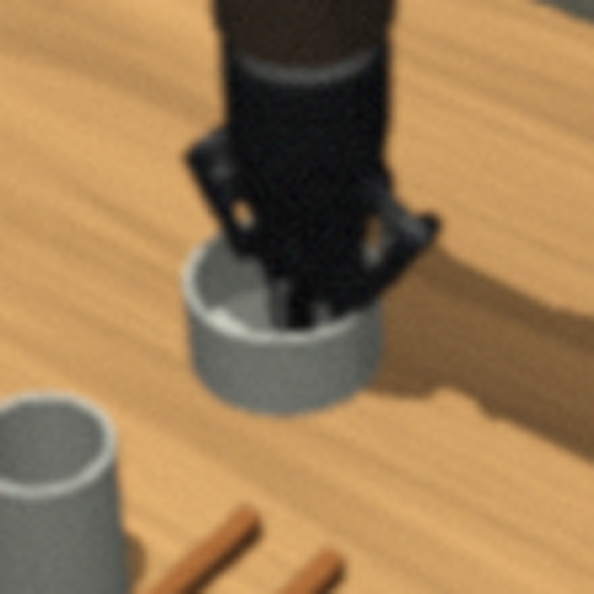

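The pot follows flat on the bench with about 2 N of drag. I check how far it lags behind.

Run:
```python
from h import *
print(np.round(onz("scene",251+283.5/5.4-.4,146+283/5.4-.4,.048)*1000,1))
```

```text
[ 423.7 -179.3   48. ]
```

Emit:
arm_command:
  targets: "15 0 4 0 0;15 0 10 0 0;15 0 19 0 0;15 0 30 0 0;15 0 42 0 0;15 0 54 0 0;15 0 66 0 0;15 0 78 0 0;15 0 90 0 0;15 0 102 0 0;15 0 114 0 0;15 0 126 0 0;15 0 138 0 0;15 0 149 0 0;15 0 157 0 0;15 0 163 0 0;15 0 166 0 0;15 0 166 0 0"

```text
time_s: 27.62
tool_pos: [0.4221, 0.0047, 0.0178]
tool_rot: [-3.14, -0.079, -0.001]
ft_force: [-0.3, -0.6, 0.5]
gripper_width: 0.015
```

Run:
```python
from h import *
s=monitor.get_state();print(s['gripper_width'],s['ft_force'],s['tool_pos'],s['tool_rot'])
im=capture("scene");p=proj("scene",(.43,-.014,.04)).astype(int);print(p)
crop("scene",tuple(p),55,5.4,"g10",im)
```

```text
0.014978576399358455 [-0.28795782 -0.64478105  0.45184258] [0.42211996 0.00474062 0.01784027] [-3.14019979e+00 -7.89894534e-02 -1.05612312e-03]
[355 228]
```

View pics/g10.png

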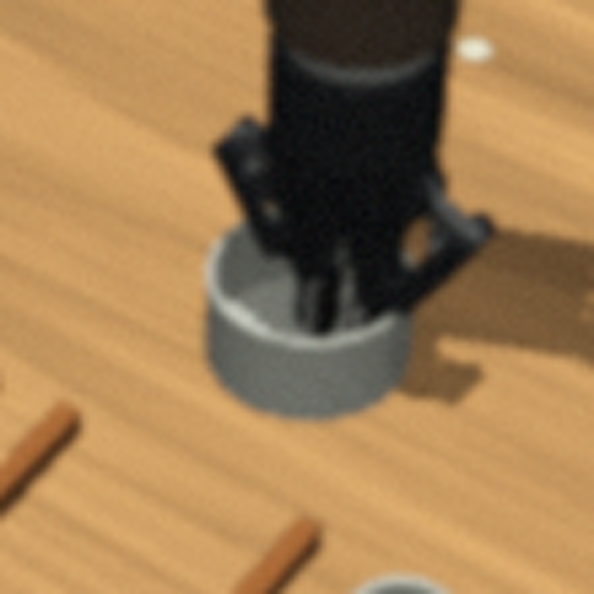

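Run:
```python
from h import *
print(np.round(onz("scene",300+308.5/5.4-.4,173+284/5.4-.4,.048)*1000,1))
```

```text
[426.6 -12.8  48. ]
```

Emit:
arm_command:
  targets: "15 0 -6 0 0;15 0 -12 0 0;15 0 -17 0 0;15 0 -18 0 0;15 8 -17.5 0 0;15 16 -17 0 0;15 22 -17 0 0;15 27 -16.5 0 0;15 33 -16.2 0 0;15 41 -15.8 0 0;15 50 -15.3 0 0;15 58 -14.9 0 0;15 64 -14.6 0 0;15 66 -14.5 0 0;15 66 -14.5 0 0"

```text
time_s: 29.55
tool_pos: [0.4882, -0.01, 0.0179]
tool_rot: [-3.14, -0.079, -0.001]
ft_force: [-0.7, -0.7, -0.3]
gripper_width: 0.0152
```

Run:
```python
from h import *
s=monitor.get_state();print(s['gripper_width'],s['ft_force'],s['tool_pos'],s['tool_rot'])
im=capture("scene");p=proj("scene",(.48,-.014,.03)).astype(int);print(p)
crop("scene",tuple(p),55,5.4,"g11",im)
t=capture("top");crop("top",(305,240),65,4.5,"g11t",t)
```

```text
0.015216498932557361 [-0.65491743 -0.71661695 -0.30424996] [ 0.48824082 -0.01002996  0.01790179] [-3.14044724e+00 -7.89807324e-02 -1.33808930e-03]
[343 242]
```

View pics/g11.png

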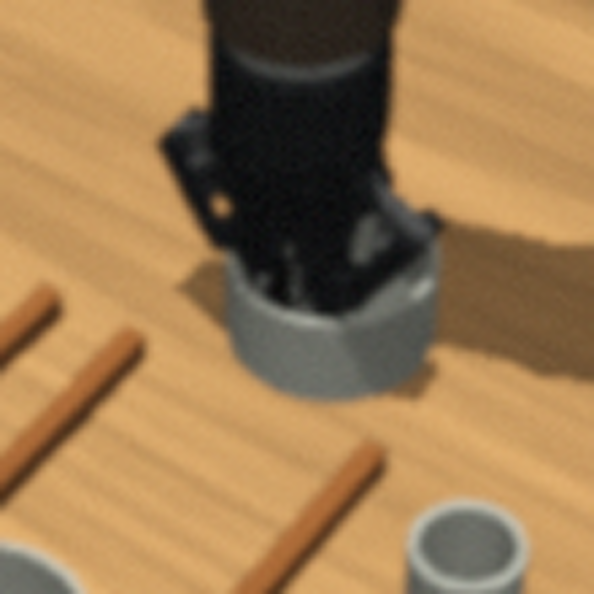

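View pics/g11t.png

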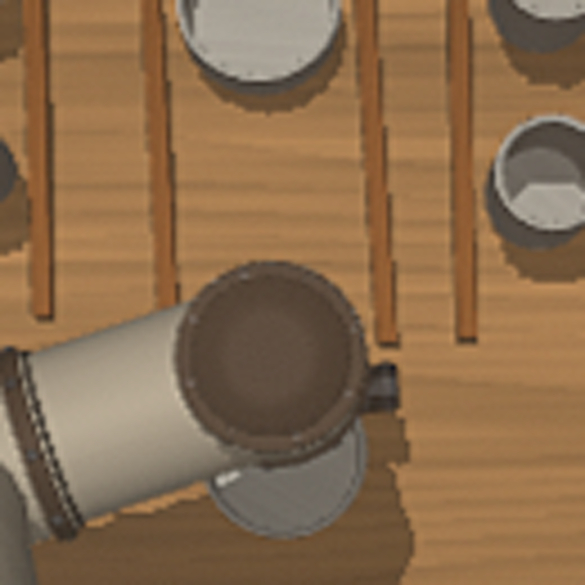

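Run:
```python
from h import *
print(np.round(onz("scene",288+333/5.4-.4,187+261/5.4-.4,.048)*1000,1))
a=onz("top",240+286/4.5-.4,175+457/4.5-.4,.048);print(np.round(a*1000,1),"line y",-9+(a[0]*1000-520)*14/257)
```

```text
[464.8  -7.7  48. ]
[457.  -11.9  48. ] line y -12.434059281702671
```

The pot is lined up with the row mouth: it is at y ≈ −11 mm and the row axis there is at −12. I draw it in.

Emit:
arm_command:
  targets: "15 4 0 0 0;15 10 0.5 0 0;15 18 1 0 0;15 26 1.4 0 0;15 34 1.8 0 0;15 42 2.2 0 0;15 50 2.7 0 0;15 58 3.1 0 0;15 66 3.5 0 0;15 74 3.9 0 0;15 82 4.4 0 0;15 90 4.8 0 0;15 98 5.2 0 0;15 106 5.6 0 0;15 114 6 0 0;15 121 6.4 0 0;15 126 6.7 0 0;15 129 6.9 0 0;15 130 7 0 0;15 130 7 0 0"

```text
time_s: 32.15
tool_pos: [0.6179, -0.0031, 0.0178]
tool_rot: [-3.141, -0.079, -0.0]
ft_force: [-2.6, -0.8, 1.4]
gripper_width: 0.0151
```

Run:
```python
from h import *
s=monitor.get_state();print(s['gripper_width'],s['ft_force'],s['tool_pos'],s['tool_rot'])
im=capture("scene");p=proj("scene",(.60,-.005,.03)).astype(int);print(p)
crop("scene",tuple(p),65,4.5,"g12",im)
t=capture("top");crop("top",(300,210),65,4.5,"g12t",t)
```

```text
0.015086137077228882 [-2.61313575 -0.81805572  1.43601829] [ 0.61788287 -0.00310071  0.01781948] [-3.14059556e+00 -7.88720027e-02 -3.51427938e-04]
[315 274]
```

View pics/g12.png

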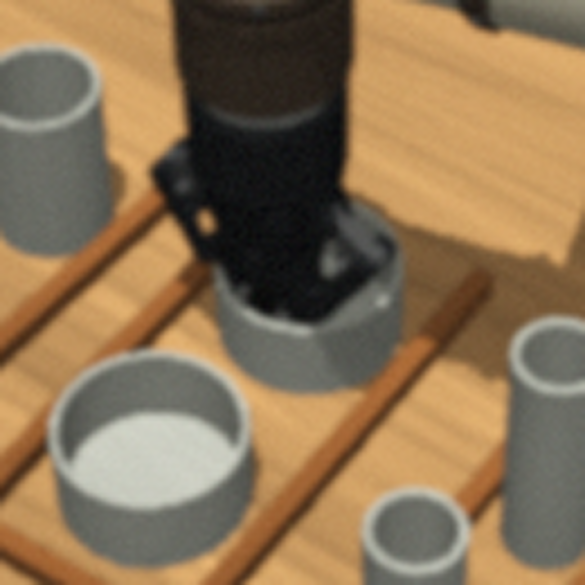

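View pics/g12t.png

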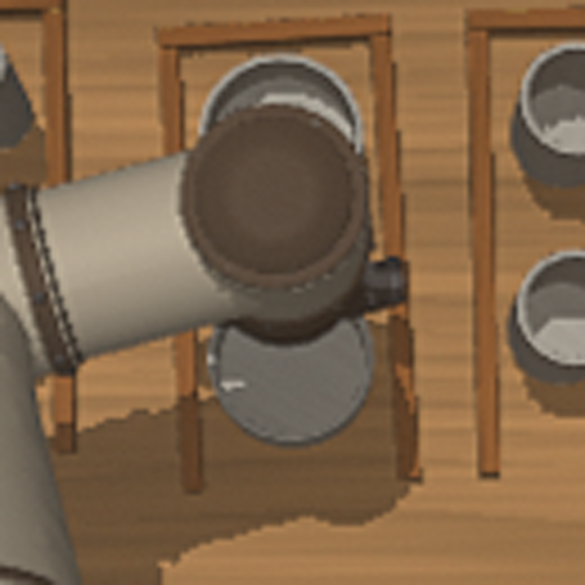

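The wide pot sits inside its row, clear of both battens. I centre the fingers so nothing touches, lift out, and move clear.

Emit:
arm_command:
  targets: "15 -8 0 0 0;15 -18 -1 0 0;15 -24 -1 0 0;15 -24 -1 0 0;15 -24 -1 5 0;15 -24 -1 20 0;15 -24 -1 45 0;15 -24 -1 90 0;15 -24 -1 140 0;15 -24 -1 190 0;15 -60 40 210 0;15 -100 90 210 0;15 -130 150 210 0;15 -150 210 210 0;15 -160 270 210 0;15 -170 330 210 0;15 -180 380 210 0;15 -180 380 210 0;15 -180 380 210 0"

```text
time_s: 34.62
tool_pos: [0.4377, 0.3768, 0.2284]
tool_rot: [-3.14, -0.079, -0.0]
ft_force: [-0.0, 0.3, 0.1]
gripper_width: 0.0149
```

Run:
```python
from h import *
s=monitor.get_state();print(s['time_s'],s['ft_force'],s['tool_pos'])
im=capture("scene");cv2.imwrite("pics/s13.png",im[:,:,::-1])
t=capture("top");c=t[135:260,210:390];cv2.imwrite("pics/g13t.png",cv2.resize(c,(792,550),interpolation=cv2.INTER_CUBIC)[:,:,::-1])
cv2.imwrite("pics/t13.png",t[:,:,::-1])
```

```text
34.625 [-0.03394608  0.28424971  0.13461255] [0.43770101 0.3767723  0.22842179]
```

View pics/s13.png

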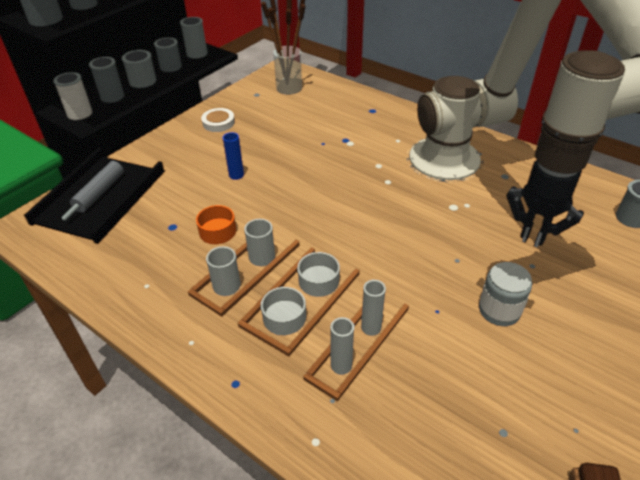

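View pics/g13t.png

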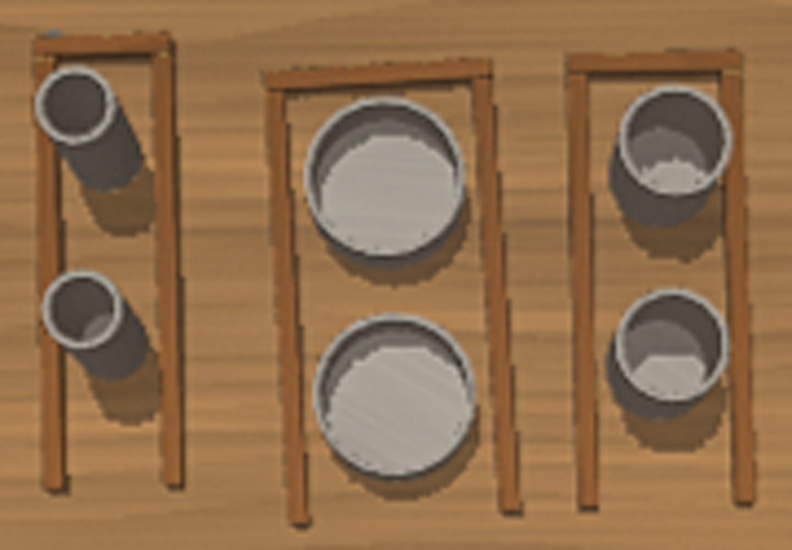

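Run:
```python
from h import *
q=lambda l,r,t,b,z:np.round(onz("top",210+((l+r)/2+.5)/4.4-.5,135+((t+b)/2+.5)/4.4-.5,z)*1000,1)
for n,a,L in (("wide",(313,476,314,479,.048),lambda x:-9+(x-520)*14/257),("mid",(615,728,289,401,.095),lambda x:-161+(x-525)*2/260),("slim",(43,122,270,350,.128),lambda x:161+(x-539)*8/257)):
    p=q(*a);print(n,p,"row axis y",round(L(p[0]),1))
a=cv2.imread("pics/top0.png").astype(int);b=cv2.imread("pics/t13.png").astype(int)
d=np.abs(a-b).sum(2)
for n,(x,y) in dict(kslim=(228,160),kwide=(298,172),kmid=(363,165),tin=(150,292),orange=(418,217),blue=(474,292)).items(): print(n,d[y-15:y+15,x-15:x+15].mean().round(1))
print(ticket.finish_job())
```

```text
wide [586.7  -3.4  48. ] row axis y -5.4
mid [ 607.7 -158.7   95. ] row axis y -160.4
slim [625.6 164.1 128. ] row axis y 163.7
kslim 5.8
kwide 8.5
kmid 6.5
tin 81.4
orange 8.6
blue 6.0
the job is handed in; nothing more can be done
None
```

All three pots are out of the nest, each standing upright in its own row in front of the kept pot of its size. I handed the job in at about 34.7 s of the 72 s limit.

**How each was moved:** I lifted the slim and medium pots out, lowered them until they touched the bench, then released. I drew the wide pot along the bench with the fingers against its inside wall, at about 2–3 N. The arm finished away from the rows with no load on it.

**Final position checks (top view):**

| Pot | Offset from row axis | Free play each side |
|---|---|---|
| Slim | 0.4 mm | 7 mm |
| Medium | 1.7 mm | 8 mm |
| Wide | 2.0 mm | 9 mm |

- **Bystanders:** the kept pots, the orange pot and the blue pot look the same in the before and after pictures.
- **Check that disagreed:** the top-view comparison at the tin did change, most likely because the arm was parked above it. In the scene view the tin is where it was, and no move brought the fingers near it.
- **Small disagreements:** the two cameras differed by up to about 5 mm before the first grasp, and by up to about 8 mm on the wide pot while it was being slid. About 5 N of upward force showed at both grasps, as if the fingertips brushed the rim below. Neither pot underneath was seen to move.

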